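# Spin-dry the tomatoes and stop at the spout

### The job

Dry the washed tomatoes in the hand-cranked fruit spinner: turn the orange crank knob anticlockwise (seen from above) until the cream basket itself turns at about 2.3 rad/s (22 turns a minute), and keep the basket between 2.0 and 2.6 rad/s for six seconds without a break; never let it go above 3.2 rad/s, which bruises the fruit. Then bring the basket to rest with its pouring gap (blue tongue) in line with the blue spout of the bowl, ready for pouring, and let go of the knob. Work only through the crank, do not touch the basket, and leave everything else on the worktop where it stands.

Things in the scene. Friction and masses are not known exactly. Their poses are not given: they have to be found in the camera images.
- spinner: the fruit spinner's grey bowl, stuck to the worktop: outer diameter 250 mm, rim 86 mm high; a blue spout (56 mm wide, top at 94 mm, reaching from 123 to 173 mm from the centre) leaves its rim along the body's +x. Origin under the bowl's centre, z up; place and yaw differ each time. All that turns turns about the vertical through this origin
- basket: cream basket in the bowl, full of red cherry tomatoes (fixed in it): outer diameter 224 mm, rim 116 mm high, with an 85 mm wide pouring gap in the rim and in it a blue tongue 44 mm wide, along the body's +x. Origin on the axis at worktop height. Not to be touched by the robot. Mass 2.2 kg, inertia about the axis 0.015 kg m2 (nominal; both vary 0.7 to 1.35 times with the load)
- rotor (a joint): angle of the basket in the bowl in rad, anticlockwise from above positive, endless (counts on past a turn); at 0 and every multiple of 2 pi the gap is exactly at the spout. Its rate is the basket's speed. The bearing has a drag of about 0.003 N m s/rad (nominal), to which the rubbing of the drag weight is added
- drag_weight: white plastic cylinder, 30 mm across, 36 mm high, loose in a dark square guide on a bridge over the basket, opposite the spout, 52 mm from the axis; it rests on the basket's steel flange (88 mm high) and rubs. Its dry friction on the basket is nominally 0.013 N m, each time 0.4 to 2 times that. Guide and bridge are 125 mm high
- gap (a point): point on the basket at its pouring gap, just above the blue tongue, 105 mm from the axis, 92 mm high
- spout (a point): point fixed to the bowl, 105 mm from the axis, 92 mm high, in front of the spout: where gap must stand at the end
- axis (a point): fixed point on the axis of basket and crank, 175 mm above the worktop
- hub (a point): point on the axis, 123 mm high, in the crank's aluminium hub (60 mm across): a fluid slip coupling to the basket. Torque on the basket = 0.014 N m s/rad x (crank speed - basket speed). The basket follows slowly (time constant 0.6 to 1.2 s), in steady turning the crank must run 1.4 to 2 times as fast as the basket, a crank held still brakes it.
- grip (a point): point on the crank knob's axis at the height to grip, 55 mm from axis, 175 mm high. The knob is an upright orange cylinder, 32 mm across, from 146 to 198 mm high; it spins freely on the dark crank arm (20 mm wide, top at 144 mm), so a gripper can hold it from above and carry it round the circle without turning. The crank turns endlessly either way
- cake_tin: bystander: cream fluted cake tin with a brown cake, 290 mm across, 57 mm high; origin under its centre
- jar_a: bystander: navy jar, 66 mm across, 62 mm high, on the white tray; origin under its centre
- jar_b: bystander: second navy jar, the same, on the white tray
- canister: bystander: white ceramic canister with a knobbed lid, 92 mm across, 118 mm high, on the white tray; origin under its centre
- carton: bystander: green carton 90 x 110 x 45 mm; origin under its centre
- mug: bystander: blue mug, 80 mm across, 90 mm high, handle at its +y; origin under its centre
- spatula: bystander: wooden spatula lying on the worktop; long axis is its x

How it is judged (in metres and radians):
On the way:
1. the basket turns anticlockwise at 2.0 to 2.6 rad/s for 6 s without a break (velocity of joint rotor between 2 and 2.6 rad/s), for 6 s.
At the end, for the whole second after the job is handed in: The basket is at rest (below 0.06 rad/s) with its gap in line with the spout (the two points within 20 mm, that is 0.19 rad), and the knob is released (horizontal distance between gap and spout below 0.02 m and angular speed of basket below 0.06 rad/s); the robot touches nothing.
It fails at once if the basket exceeds 3.2 rad/s either way (velocity of joint rotor above 3.2 rad/s or velocity of joint rotor below -3.2 rad/s).
It fails at once if the robot touches the basket (contact force between any of the fingers, the arm and basket above 0.5 N).
It fails at once if a bystander is shifted by more than 30 mm (distance of any of cake_tin, jar_a, jar_b, canister, carton, mug, spatula from where it was at the start of the episode above 0.03 m).
It also fails if it takes over 58 s, if anything falls off the work surface, if the arm or the gripper's body presses on something with over 40 N, if the wrist force passes 120 N, or if a joint passes its speed limit or range.

### The arm

A 6-joint arm with a two-finger parallel gripper is mounted at the origin on the work surface. World frame = base frame: x ahead of the robot, y to its left, z up, the work surface at z = 0. Lengths are in mm, angles in rad, forces in N, time in s.
With the tool pointing down it reaches from about 325 to 775 mm from the base axis. Payload 5.5 kg.
Tool frame: the origin (TCP) lies at the very end of the fingers, on their centre line; the grasp point (between the pads) lies 19 mm behind it; z points along the fingers, y is the direction in which the jaws open and shut (so a half turn about z gives the same grasp; the last joint's range is limited). The gripper opens to 88 mm and grips with 3 to 60 N. Pads are 20 mm wide; open, the fingers measure 115 mm over their backs; the gripper's body (75 mm by 178 mm) begins 61 mm behind the grasp point.
Start: joints at [1.055, 0.091, 1.231, -0, 1.82, -0.057], TCP at [265.73, 537.963, 222.631] pointing down, gripper open.
Joint ranges: [-2.87, 2.87], [-0.86, 2.18], [0.17, 2.46], [-1.51, 4.65], [0.06, 2.69], [-2.65, 2.65]. Speed limits (rad/s): [2.57, 2.57, 3.01, 3.14, 3.14, 3.14].

### API

Orientations are given as a rotation vector (axis times angle).
In Python, from station import manip gives the robot as it stands. The module is installed in compiled form; this text tells all that it offers.
- The arm moves only by the tool step_arm, never from a script. Its argument "plan" is a list of rows, each a list of 3 entries, a list of its own where there are three numbers: the shift along the tool's x, y, z as a fraction of full scale, then the turn, a rotation vector about the tool's x, y, z as a fraction of full scale, then the gripper command: -1 is fully open, 1 is shut, values between are in proportion. A call has 1 to 10 rows; each row is the pose to reach, as a shift and turn from the pose commanded when the call began, along the tool's axes at that moment; what a row does not reach only later rows make up. Full scale, the value 1, is 0.5 m for a shift and 45 degrees for a turn. A row lasts 1/12 s, in which the tool goes at most 41.7 mm and 7.16 degrees, less where a joint would pass 70% of its speed; a pose out of reach is approached as far as the arm can. A call with a number of a shift or a turn outside -1 to 1 is refused whole. A call with a gripper value outside its range is refused whole. The fingers move at their own pace and stop on an object; "newtons" is the grip in N (left out, the last holds). Time passes only in rows, so rows that repeat a pose let the fingers close. It gives the time, the measured TCP pose, the force and the opening at its end, in the units of the state.
- manip.state(): the state, without advancing time (a new reading comes with each control period).
- manip.read_camera(name): name is "scene" or "top" or "wrist"; returns a dict with "img" (400x640x3 uint8, red, green, blue), "fx", "fy", "cx", "cy" (pixels), "eye" and "orientation" of the camera in the world. Camera axes: x right, y down, z forward; pixel columns grow to the right and rows downward; lengths in mm; the calibration is good to about 2 mm. A picture is of the moment at which its call begins. There is no depth.
- manip.hand_in(): hands the job in, once; it reports no verdict.
The state is a dict: "time_s": time; "qpos": joint angles; "dq": joint speeds; "joint_torque": joint torques, N m; "position": TCP position; "tool_rot": TCP orientation; "contact_force": force on the tool from outside, world axes, zero at the start; "moment": the same for the moment, N m; "grip_width": finger opening in mm.
Only numpy, scipy, OpenCV 4.12 (cv2) and the standard library are available. Lean on these libraries where they do the work, as an engineer would, in place of code of your own. Each camera call takes 0.05 s, during which the arm holds its last target. There are 200 camera calls.

## Working session

There is one attempt and no reset: what is moved stays moved. The work goes in short steps, Python scripts to look and compute and a tool call to move; the robot and the scene stay as the last step left them, time stands still between calls to the robot, and variables do not carry over. Pictures are saved under pics/ and viewed, about 8 in all and at most 12, crops included, and the job is handed in when it is done.

Besides the shell and the picture viewer there is one more tool, called after "Call:" by a JSON object that holds its "fn" and its "kwargs". step_arm: Moves the arm, as the interface text tells. Its arguments: {"type":"object","properties":{"plan":{"type":"array"},"newtons":{"type":"number"}},"required":["plan"]}

```bash
mkdir -p pics; python3 - <<'E'
from station import manip
import cv2
print(manip.state())
for n in ["top","scene"]:
    r=manip.read_camera(n); cv2.imwrite(f"pics/{n}0.png",r["img"][:,:,::-1]); print(n,{k:v for k,v in r.items() if k!="img"})
E
```

```text
{'time_s': 0.0, 'qpos': array([ 1.05530746e+00,  9.18268662e-02,  1.23186522e+00,  1.41894785e-05,
        1.81981731e+00, -5.66712411e-02]), 'dq': array([ 0.00016001,  0.00031648, -0.00091975, -0.00128239, -0.00162373,
       -0.00218819]), 'joint_torque': array([ 8.41236451e-04, -4.46462560e+01, -4.06438959e+01,  6.98313955e-02,
        2.98058311e-02, -1.44571281e-04]), 'position': array([265.56608418, 537.69257332, 221.53772074]), 'tool_rot': array([-7.14272395e-01, -3.05874646e+00,  2.88183757e-03]), 'contact_force': array([-0.16864695, -0.84465028, -0.88805683]), 'moment': array([ 0.00966097, -0.03262946,  0.08663184]), 'grip_width': 87.44598649792817}
top {'fx': 404.3575667061771, 'fy': 404.3575667061771, 'cx': 317.2748200990837, 'cy': 197.30561688957195, 'eye': array([ 404.50283174,   45.04637403, 1277.78077592]), 'orientation': array([-2.18672062,  2.20418284, -0.10526971])}
scene {'fx': 392.310720042532, 'fy': 392.310720042532, 'cx': 320.89212942679774, 'cy': 206.3175694617066, 'eye': array([1321.2450963 ,   -7.91225729,  933.58303964]), 'orientation': array([-1.79417341, -1.71626505,  0.70376322])}
```

View pics/top0.png

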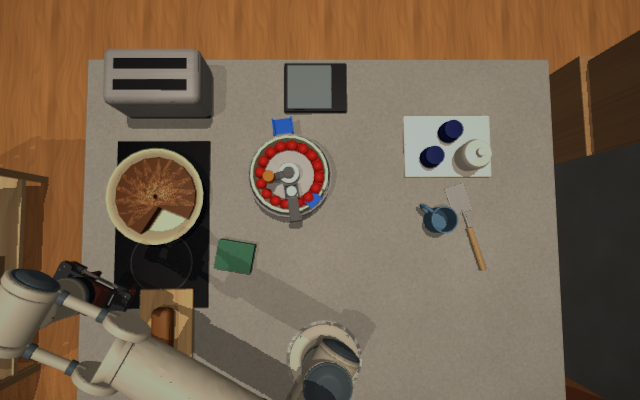

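View pics/scene0.png

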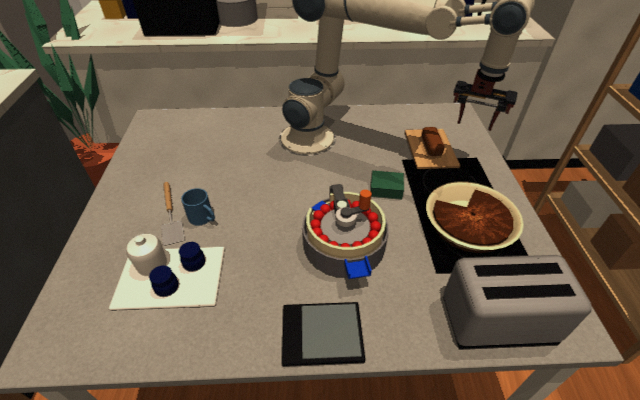

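The top view shows the spinner at about (289,175), the spout at (283,127), the tongue at (315,201) and the orange knob at (269,177). In the scene view the knob is at (365,201) and the spout at (357,268).

```bash
cat > h.py <<'E'
import numpy as np, cv2
from scipy.spatial.transform import Rotation as R
from station import manip
def ray(c,u,v):
    d=R.from_rotvec(c["orientation"]).apply([(u-c["cx"])/c["fx"],(v-c["cy"])/c["fy"],1.]); return np.array(c["eye"]),d
def onz(c,u,v,z):
    e,d=ray(c,u,v); return e+d*(z-e[2])/d[2]
def proj(c,p):
    q=R.from_rotvec(c["orientation"]).inv().apply(np.array(p)-c["eye"]); return np.array([c["fx"]*q[0]/q[2]+c["cx"],c["fy"]*q[1]/q[2]+c["cy"]])
def mid(c1,p1,c2,p2):
    e,d=ray(c1,*p1); f,g=ray(c2,*p2); A=np.stack([d,-g],1); t=np.linalg.lstsq(A,f-e,rcond=None)[0]
    a,b=e+d*t[0],f+g*t[1]; return (a+b)/2,np.linalg.norm(a-b)
def blobs(img,lo,hi,mn=15):
    hsv=cv2.cvtColor(np.ascontiguousarray(img),cv2.COLOR_RGB2HSV); m=cv2.inRange(hsv,np.array(lo),np.array(hi))
    n,l,s,c=cv2.connectedComponentsWithStats(m); return [(c[i].round(1),s[i]) for i in range(1,n) if s[i,4]>=mn]
ORANGE=((7,150,60),(16,255,255)); BLUE=((108,180,70),(122,255,255))
E
python3 - <<'E'
from h import *
for n in ["top","scene"]:
    c=manip.read_camera(n)
    for k,m in (("orange",ORANGE),("blue",BLUE)):
        for b in blobs(c["img"],*m): print(n,k,b, onz(c,*b[0],197 if k=="orange" else 93).round(0))
    if n=="top":
        # bowl: fit centre from the rim: spots, and print colours
        hsv=cv2.cvtColor(c["img"],cv2.COLOR_RGB2HSV)
        for p in [(269,177),(283,127),(315,201),(289,170),(251,175),(328,175),(290,217)]: print(p,hsv[p[1],p[0]])
        # basket rim: cream ring
        m=cv2.inRange(hsv,np.array((15,40,120)),np.array((35,140,255))); m[:, :235]=0;m[:,345:]=0;m[:110]=0;m[235:]=0
        ys,xs=np.nonzero(m); print(len(xs),cv2.fitEllipse(np.stack([xs,ys],1).astype(np.float32)) )
        im=cv2.resize(c["img"][110:235,230:350],None,fx=5,fy=5,interpolation=cv2.INTER_NEAREST); mm=cv2.resize(m[110:235,230:350],None,fx=2,fy=2)
        cv2.imwrite("pics/crop.png",im[:,:,::-1])
E
```

```text
top orange (array([239.4,  64.7]), array([    0,     0,   640,   278, 51255], dtype=int32)) [848. 229. 197.]
top orange (array([563.7, 101.1]), array([551,  84,  31,  40, 456], dtype=int32)) [ 745. -665.  197.]
top orange (array([590.8,  89.5]), array([587,  84,  12,  13,  32], dtype=int32)) [ 778. -743.  197.]
top orange (array([560.1, 134.9]), array([553, 132,  14,   7,  25], dtype=int32)) [ 650. -650.  197.]
top orange (array([567.2, 140.5]), array([553, 133,  30,  15, 121], dtype=int32)) [ 635. -669.  197.]
top orange (array([561.8, 150.5]), array([554, 147,  19,   8,  44], dtype=int32)) [ 607. -652.  197.]
top orange (array([569.6, 155.8]), array([554, 147,  33,  16, 133], dtype=int32)) [ 592. -673.  197.]
top orange (array([153.3, 191.1]), array([ 115,  157,   81,   76, 3944], dtype=int32)) [503. 456. 197.]
top orange (array([268.1, 176.4]), array([262, 170,  13,  13, 126], dtype=int32)) [540. 151. 197.]
top orange (array([160.7, 324.7]), array([151, 309,  20,  35, 563], dtype=int32)) [154. 429. 197.]
top orange (array([ 59.8, 337.5]), array([  33,  314,   46,   47, 1373], dtyp
[... 1466 characters left out ...]
5]), array([629, 346,  11,   9,  19], dtype=int32)) [1009.  618.  197.]
scene orange (array([602.4, 382.6]), array([ 544,  350,   96,   50, 2760], dtype=int32)) [1068.  523.  197.]
scene orange (array([376.6, 387.7]), array([ 182,  370,  353,   30, 6600], dtype=int32)) [1058.  108.  197.]
scene orange (array([137.8, 393.2]), array([  87,  386,   97,   14, 1032], dtype=int32)) [1048. -321.  197.]
scene orange (array([ 37.9, 396.5]), array([ 30, 392,  18,   8,  82], dtype=int32)) [1046. -497.  197.]
scene blue (array([317.8, 205.3]), array([313, 201,  12,   9,  50], dtype=int32)) [482.  24.  93.]
scene blue (array([358. , 268.2]), array([345, 256,  26,  23, 375], dtype=int32)) [719. 120.  93.]
```

View pics/crop.png

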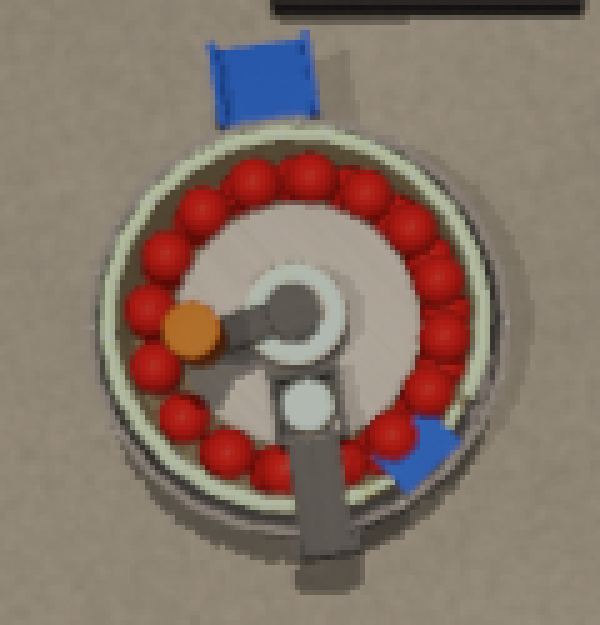

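```bash
python3 - <<'E'
from h import *
t=manip.read_camera("top"); s=manip.read_camera("scene")
C1=onz(t,289,172.6,144); C2=onz(t,289.2,174,116)
print("centre",C1,C2)
print("knob",onz(t,268.1,176.2,198), onz(s,364.7,199.2,172), mid(t,(268.1,176.2),s,(365,193)))
# rim in crop extremes to centre
K=onz(t,268.1,176.2,198); 
for C in (C1,C2): print("r",np.linalg.norm((K-C)[:2]))
for n,c,p in (("spout",t,(282.7,126.5)),("spout",s,(358,268)),("tongue",t,(314.4,200.1)),("tongue",s,(317.8,205.3))):
    P=onz(c,*p,93); d=(P-(C1+C2)/2)[:2]; print(n,P,np.hypot(*d),np.arctan2(d[1],d[0]))
S=manip.state(); M=R.from_rotvec(S["tool_rot"]).as_matrix(); print(M.round(3),S["position"])
w=manip.read_camera("wrist"); print(w["eye"],w["orientation"],w["fx"])
print("wrist eye in tool",M.T@(w["eye"]-S["position"]), "cam axes in tool",(M.T@R.from_rotvec(w["orientation"]).as_matrix()).round(3))
E
```

```text
centre [557.33857152  97.4956516  144.        ] [557.03623067  98.22904049 116.        ]
knob [540.65867383 150.98731665 198.        ] [542.8022251  152.88094204 172.        ] (array([541.17535885, 151.70926201, 194.21633659]), np.float64(0.7015853537967899))
r 56.031930340325545
r 55.24183262654649
spout [702.24285911 118.03263064  93.        ] 146.45110542241426 0.1381662678230257
spout [718.27581451 119.91354119  93.        ] 162.59068898045774 0.1360432269749395
tongue [482.4560587   25.66826389  93.        ] 103.90745417991363 -2.3734618084422134
tongue [482.46601897  24.29010873  93.        ] 104.8625722050338 -2.363943453487198
[[-0.897  0.443 -0.   ]
 [ 0.443  0.897 -0.001]
 [ 0.    -0.001 -1.   ]] [265.68091302 537.87492796 222.25962245]
[199.88564749 571.13747434 384.6804634 ] [2.46720676 1.53289122 0.20708882] 287.79666092148585
wrist eye in tool [  73.72511078    0.5821232  -162.41986548] cam axes in tool [[-0.    -0.964 -0.267]
 [ 1.    -0.    -0.   ]
 [ 0.    -0.267  0.964]]
```

Call:
{"fn": "step_arm", "kwargs": {"plan": [[[-0.836, -0.449, 0], [0, 0, -0.584], -1], [[-0.836, -0.449, 0], [0, 0, -0.584], -1], [[-0.836, -0.449, 0], [0, 0, -0.584], -1], [[-0.836, -0.449, 0], [0, 0, -0.584], -1], [[-0.836, -0.449, 0], [0, 0, -0.584], -1], [[-0.836, -0.449, 0], [0, 0, -0.584], -1], [[-0.836, -0.449, 0], [0, 0, -0.584], -1], [[-0.836, -0.449, 0], [0, 0, -0.584], -1], [[-0.836, -0.449, 0], [0, 0, -0.584], -1], [[-0.836, -0.449, 0], [0, 0, -0.584], -1]], "newtons": 15}}

```text
time_s: 1.18
position: [504.6, 202.1, 222.9]
tool_rot: [0.0, 3.141, 0.0]
contact_force: [1.4, 1.4, -0.2]
grip_width: 87.8
```

Call:
{"fn": "step_arm", "kwargs": {"plan": [[[-0.067, -0.094, 0], [0, 0, 0], -1], [[-0.067, -0.094, 0], [0, 0, 0], -1], [[-0.067, -0.094, 0], [0, 0, 0], -1], [[-0.067, -0.094, 0], [0, 0, 0], -1], [[-0.067, -0.094, 0], [0, 0, 0], -1]]}}

```text
time_s: 1.6
position: [536.8, 157.7, 222.7]
tool_rot: [0.001, -3.141, -0.001]
contact_force: [-0.3, -0.5, 0.1]
grip_width: 87.4
```

```bash
python3 - <<'E'
from h import *
c=manip.read_camera("wrist"); s=manip.state(); print(s["time_s"],s["position"],s["tool_rot"],s["contact_force"])
cv2.imwrite("pics/w1.png",c["img"][:,:,::-1])
for k,m in (("orange",ORANGE),("blue",BLUE)):
    for b in blobs(c["img"],*m,60): print(k,b, onz(c,*b[0],198 if k=="orange" else 93).round(1))
print(proj(c,(541,151.5,198)),proj(c,(557.2,97.8,144)))
E
```

```text
1.65 [536.70176799 158.10874714 222.83521358] [-2.07016101e-03  3.14156470e+00  7.60485165e-04] [-0.54441608 -0.24352788 -0.53688456]
orange (array([583.6, 179.8]), array([  522,    96,   118,   159, 14676], dtype=int32)) [498.8 329.8 198. ]
orange (array([317.4, 225.6]), array([ 296,  202,   44,   58, 1503], dtype=int32)) [530.8 153.9 198. ]
blue (array([273.9, 335.9]), array([269, 325,   9,  29, 110], dtype=int32)) [709.6  98.1  93. ]
[314.024254   239.36253618] [256.15239321 232.94710435]
```

View pics/w1.png

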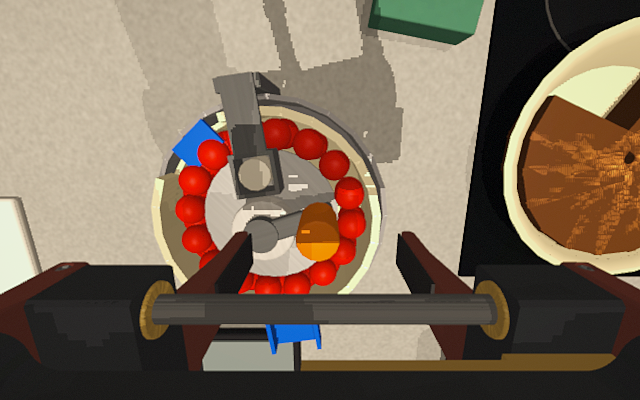

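The wrist view shows the knob top at about (318,238), 3 px from where I predicted it, and the hub at (262,235). The fingers are open on both sides of the knob, so I'll descend and grip.

Call:
{"fn": "step_arm", "kwargs": {"plan": [[[-0.009, -0.011, 0.03], [0, 0, 0], -1], [[-0.009, -0.011, 0.08], [0, 0, 0], -1], [[-0.009, -0.011, 0.133], [0, 0, 0], -1], [[-0.009, -0.011, 0.133], [0, 0, 0], -1], [[-0.009, -0.011, 0.133], [0, 0, 0], 1], [[-0.009, -0.011, 0.133], [0, 0, 0], 1], [[-0.009, -0.011, 0.133], [0, 0, 0], 1], [[-0.009, -0.011, 0.133], [0, 0, 0], 1], [[-0.009, -0.011, 0.133], [0, 0, 0], 1], [[-0.009, -0.011, 0.133], [0, 0, 0], 1]]}}

```text
time_s: 2.48
position: [542.2, 151.5, 157.1]
tool_rot: [0.0, 3.14, 0.0]
contact_force: [-0.0, -0.0, 0.2]
grip_width: 51.2
```

```bash
python3 - <<'E'
from h import *
s=manip.state(); print(s["time_s"],s["position"],s["contact_force"],s["moment"],s["grip_width"])
E
```

```text
2.4833 [542.1604025  151.50289375 157.13374107] [-0.04657542 -0.0463344   0.1756519 ] [-0.02384043  0.00648893  0.02733897] 51.243816522555804
```

Call:
{"fn": "step_arm", "kwargs": {"plan": [[[0, 0, 0], [0, 0, 0], 1], [[0, 0, 0], [0, 0, 0], 1], [[0, 0, 0], [0, 0, 0], 1], [[0, 0, 0], [0, 0, 0], 1], [[0, 0, 0], [0, 0, 0], 1]]}}

```text
time_s: 2.9
position: [541.8, 151.6, 156.2]
tool_rot: [-0.0, -3.142, -0.001]
contact_force: [-0.5, 1.6, 0.5]
grip_width: 31.6
```

```bash
python3 - <<'E'
from h import *
s=manip.state(); print(s["time_s"],s["position"],s["contact_force"],s["moment"],s["grip_width"])
E
```

```text
2.9 [541.76124345 151.60369954 156.22153335] [-0.48462997  1.63630525  0.54936186] [2.02170567e-01 5.96034628e-02 1.64756907e-04] 31.559356989872395
```

```bash
cat >> h.py <<'E'
C=np.array([557.2,99.0]); SP=0.137; PHI0=np.arctan2(151.9-99,541.3-557.2)
def rows(p0,steps,g=1,r=55):
    p=p0+np.cumsum(steps); x=-(r*(np.cos(p)-np.cos(p0)))/500; y=(r*(np.sin(p)-np.sin(p0)))/500
    print("[%s]"%", ".join(f"[[{a:.3f}, {b:.3f}, 0], [0, 0, 0], {g}]" for a,b in zip(x,y)), "end %.4f"%p[-1])
def tongue(*cams):
    for n in cams:
        t=manip.state()["time_s"]; c=manip.read_camera(n); out=[]
        for b in blobs(c["img"],(100,150,50),(125,255,255),12):
            P=onz(c,*b[0],93); d=P[:2]-C; rr=np.hypot(*d)
            if 80<rr<122: out.append((int(b[1][4]),round(rr),round((np.arctan2(d[1],d[0])-SP)%(2*np.pi),3)))
        print(n,"t %.3f"%t,"(area,r,angle)",out)
E
python3 - <<'E'
from h import *
s=2*np.pi/20
print(PHI0); rows(PHI0,[.1,.2]+[s]*8); p=PHI0+.3+8*s; rows(p,[s]*10); rows(p+np.pi,[s]*10)
tongue("wrist","scene")
E
```

```text
1.862773322370284
[[[0.010, -0.004, 0], [0, 0, 0], 1], [[0.030, -0.014, 0], [0, 0, 0], 1], [[0.055, -0.037, 0], [0, 0, 0], 1], [[0.072, -0.068, 0], [0, 0, 0], 1], [[0.078, -0.101, 0], [0, 0, 0], 1], [[0.074, -0.136, 0], [0, 0, 0], 1], [[0.060, -0.167, 0], [0, 0, 0], 1], [[0.036, -0.192, 0], [0, 0, 0], 1], [[0.006, -0.209, 0], [0, 0, 0], 1], [[-0.028, -0.215, 0], [0, 0, 0], 1]] end 4.6760
[[[-0.034, 0.004, 0], [0, 0, 0], 1], [[-0.065, 0.019, 0], [0, 0, 0], 1], [[-0.091, 0.042, 0], [0, 0, 0], 1], [[-0.107, 0.072, 0], [0, 0, 0], 1], [[-0.114, 0.106, 0], [0, 0, 0], 1], [[-0.110, 0.140, 0], [0, 0, 0], 1], [[-0.095, 0.171, 0], [0, 0, 0], 1], [[-0.072, 0.197, 0], [0, 0, 0], 1], [[-0.042, 0.213, 0], [0, 0, 0], 1], [[-0.008, 0.220, 0], [0, 0, 0], 1]] end 7.8176
[[[0.034, -0.004, 0], [0, 0, 0], 1], [[0.065, -0.019, 0], [0, 0, 0], 1], [[0.091, -0.042, 0], [0, 0, 0], 1], [[0.107, -0.072, 0], [0, 0, 0], 1], [[0.114, -0.106, 0], [0, 0, 0], 1], [[0.110, -0.140, 0], [0, 0, 0], 1], [[0.095, -0.171, 0], [0, 0, 0], 1], [[0.072, -0.197, 0], [0, 0, 0], 1], [[0.042, -0.213, 0], [0, 0, 0], 1], [[0.008, -0.220, 0], [0, 0, 0], 1]] end 10.9592
wrist t 2.900 (area,r,angle) [(1630, 103, np.float64(3.744))]
scene t 2.950 (area,r,angle) [(57, 105, np.float64(3.806))]
```

Call:
{"fn": "step_arm", "kwargs": {"plan": [[[0.01, -0.004, 0], [0, 0, 0], 1], [[0.03, -0.014, 0], [0, 0, 0], 1], [[0.055, -0.037, 0], [0, 0, 0], 1], [[0.072, -0.068, 0], [0, 0, 0], 1], [[0.078, -0.101, 0], [0, 0, 0], 1], [[0.074, -0.136, 0], [0, 0, 0], 1], [[0.06, -0.167, 0], [0, 0, 0], 1], [[0.036, -0.192, 0], [0, 0, 0], 1], [[0.006, -0.209, 0], [0, 0, 0], 1], [[-0.028, -0.215, 0], [0, 0, 0], 1]]}}

```text
time_s: 3.83
position: [556.3, 45.1, 156.4]
tool_rot: [-0.001, 3.14, 0.007]
contact_force: [-0.1, 13.9, 1.6]
grip_width: 31.6
```

```bash
python3 - <<'E'
from h import *
s=manip.state(); print(s["position"],s["contact_force"],s["grip_width"])
tongue("wrist","scene")
s=manip.state(); print(s["position"],s["contact_force"],s["moment"],s["grip_width"])
E
```

```text
[556.30554253  45.05828671 156.40297987] [-0.10777457 13.86719538  1.63937166] 31.62454767646126
wrist t 3.833 (area,r,angle) [(1311, 104, np.float64(4.53))]
scene t 3.883 (area,r,angle) [(70, 108, np.float64(4.668))]
[557.23423501  45.28622213 156.34955444] [0.57458248 7.41504512 2.37726011] [ 1.15877347 -0.11339607  0.01452046] 31.77828410708476
```

Call:
{"fn": "step_arm", "kwargs": {"plan": [[[-0.034, 0.006, 0], [0, 0, 0], 1], [[-0.065, 0.021, 0], [0, 0, 0], 1], [[-0.091, 0.044, 0], [0, 0, 0], 1], [[-0.107, 0.074, 0], [0, 0, 0], 1], [[-0.114, 0.108, 0], [0, 0, 0], 1], [[-0.11, 0.142, 0], [0, 0, 0], 1], [[-0.095, 0.173, 0], [0, 0, 0], 1], [[-0.072, 0.199, 0], [0, 0, 0], 1], [[-0.042, 0.215, 0], [0, 0, 0], 1], [[-0.008, 0.222, 0], [0, 0, 0], 1]]}}

```text
time_s: 4.77
position: [558.8, 155.7, 156.4]
tool_rot: [-0.001, 3.141, -0.001]
contact_force: [0.7, -6.3, 4.6]
grip_width: 31.8
```

```bash
python3 - <<'E'
from h import *
s=manip.state(); print(s["position"],s["contact_force"])
tongue("wrist","scene")
s=manip.state(); print(s["position"],s["contact_force"],s["moment"],s["grip_width"])
E
```

```text
[558.84372403 155.69804227 156.40222577] [ 0.74530423 -6.31312074  4.60689278]
wrist t 4.767 (area,r,angle) []
scene t 4.817 (area,r,angle) [(110, 113, np.float64(0.139))]
[557.47985757 155.47092277 156.47493552] [-0.35516223  1.11580409  0.75774055] [ 0.32629124  0.0469658  -0.03419667] 31.75099114922231
```

Call:
{"fn": "step_arm", "kwargs": {"plan": [[[0.034, -0.004, 0], [0, 0, 0], 1], [[0.065, -0.019, 0], [0, 0, 0], 1], [[0.091, -0.042, 0], [0, 0, 0], 1], [[0.107, -0.072, 0], [0, 0, 0], 1], [[0.114, -0.106, 0], [0, 0, 0], 1], [[0.11, -0.14, 0], [0, 0, 0], 1], [[0.095, -0.171, 0], [0, 0, 0], 1], [[0.072, -0.197, 0], [0, 0, 0], 1], [[0.042, -0.213, 0], [0, 0, 0], 1], [[0.008, -0.22, 0], [0, 0, 0], 1]]}}

```text
time_s: 5.7
position: [556.2, 45.2, 156.4]
tool_rot: [0.0, 3.141, 0.004]
contact_force: [0.8, 12.1, 2.7]
grip_width: 31.7
```

```bash
python3 - <<'E'
from h import *
s=manip.state(); print(s["position"],s["contact_force"])
tongue("wrist")
E
```

```text
[556.184743    45.1666369  156.36718132] [ 0.75967538 12.06743184  2.65476133]
wrist t 5.700 (area,r,angle) [(1573, 107, np.float64(2.14))]
```

```bash
cat > fit.py <<'E'
from h import *
from scipy.optimize import least_squares
# crank log: (t_start, row steps); crank still otherwise. obs: (t, angle unwrapped)
s=np.pi/10
from log import LOG,OBS
def sim(p,tend,log,th0=3.78):
    J,tf,b=p; dt=1/600; N=int(round(tend/dt))+1; wc=np.zeros(N+1)
    for t0,st in log:
        for i,d in enumerate(st):
            a=int(round((t0+i/12)/dt)); wc[a:a+50]=d*12
    th=np.zeros(N+1);w=np.zeros(N+1);th[0]=th0
    for i in range(N):
        q=.014*(wc[i]-w[i])-b*w[i]; f=tf*np.sign(w[i]) if abs(w[i])>1e-3 else np.clip(q,-tf,tf)
        wn=w[i]+(q-f)/J*dt
        if w[i]*wn<0: wn=0
        w[i+1]=wn; th[i+1]=th[i]+wn*dt
    return np.arange(N+1)*dt,th,w
def fit():
    t,a=np.array(OBS).T
    f=lambda p: np.r_[(np.interp(t,*sim(p,t[-1]+.02,LOG)[:2])-a)/.05,(p[0]/.015-1)/.2,(p[1]/.013-1)/.5,(p[2]/.003-1)/.1]
    r=least_squares(f,[.015,.013,.003],x_scale=[.01,.01,.003],diff_step=.01,bounds=([.009,.004,.002],[.022,.028,.004])); print("J,tf,b",r.x.round(5),"res",(r.fun[:len(t)]*.05).round(3)); return r.x
def show(p,log,t0,t1,n=.2):
    t,th,w=sim(p,t1,log); k=(t>=t0); print("w range",w[k].min().round(2),w[k].max().round(2)); 
    for x in np.arange(t0,t1+1e-6,n): print("%.2f th %.2f (%.2f) w %.2f"%(x,np.interp(x,t,th),np.interp(x,t,th)%(2*np.pi),np.interp(x,t,w)))
E
cat > log.py <<'E'
import numpy as np
s=np.pi/10
LOG=[(3.0,[.1,.2]+[s]*8),(3.9333,[s]*10),(4.8667,[s]*10)]
OBS=[(2.9,3.78),(3.833,4.56),(3.883,4.65),(4.817,6.42),(5.70,8.44)]
E
python3 - <<'E'
from fit import *
p=fit()
L=LOG+[(5.75,[s]*20)]
show(p,L,4.8,7.4)
print("steady",(12*s*.014-p[1])/(.014+p[2]))
E
```

```text
J,tf,b [0.01183 0.00712 0.003  ] res [ 0.    -0.025 -0.031  0.029 -0.009]
w range 1.95 2.65
4.80 th 6.41 (0.13) w 2.19
5.00 th 6.82 (0.54) w 2.08
5.20 th 7.25 (0.97) w 2.23
5.40 th 7.71 (1.42) w 2.34
5.60 th 8.19 (1.90) w 2.43
5.80 th 8.66 (2.38) w 2.29
6.00 th 9.13 (2.85) w 2.39
6.20 th 9.62 (3.33) w 2.46
6.40 th 10.12 (3.83) w 2.52
6.60 th 10.62 (4.34) w 2.56
6.80 th 11.14 (4.86) w 2.59
7.00 th 11.66 (5.38) w 2.62
7.20 th 12.19 (5.90) w 2.63
7.40 th 12.71 (0.15) w 2.65
steady 2.6860800490292807
```

```bash
python3 - <<'E'
from h import *
p=4.6760
for i in range(8): rows(p,[.28]*10); p+=2.8
E
```

```text
[[[-0.031, 0.003, 0], [0, 0, 0], 1], [[-0.059, 0.015, 0], [0, 0, 0], 1], [[-0.083, 0.034, 0], [0, 0, 0], 1], [[-0.101, 0.058, 0], [0, 0, 0], 1], [[-0.112, 0.087, 0], [0, 0, 0], 1], [[-0.114, 0.118, 0], [0, 0, 0], 1], [[-0.107, 0.148, 0], [0, 0, 0], 1], [[-0.093, 0.175, 0], [0, 0, 0], 1], [[-0.071, 0.197, 0], [0, 0, 0], 1], [[-0.045, 0.212, 0], [0, 0, 0], 1]] end 7.4760
[[[0.030, 0.007, 0], [0, 0, 0], 1], [[0.061, 0.006, 0], [0, 0, 0], 1], [[0.090, -0.004, 0], [0, 0, 0], 1], [[0.115, -0.021, 0], [0, 0, 0], 1], [[0.134, -0.045, 0], [0, 0, 0], 1], [[0.147, -0.073, 0], [0, 0, 0], 1], [[0.151, -0.103, 0], [0, 0, 0], 1], [[0.146, -0.134, 0], [0, 0, 0], 1], [[0.133, -0.162, 0], [0, 0, 0], 1], [[0.113, -0.185, 0], [0, 0, 0], 1]] end 10.2760
[[[-0.026, -0.017, 0], [0, 0, 0], 1], [[-0.055, -0.026, 0], [0, 0, 0], 1], [[-0.086, -0.026, 0], [0, 0, 0], 1], [[-0.115, -0.019, 0], [0, 0, 0], 1], [[-0.142, -0.003, 0], [0, 0, 0], 1], [[-0.163, 0.020, 0], [0, 0, 0], 1], [[-0.177, 0.047, 0], [0, 0, 0], 1], [[-0.182, 0.077, 0], [0, 0, 0], 1], [[-0.180, 0.108, 0], [0, 0, 0], 1], [[-0.169, 0.136, 0], [0, 0,
[... 1182 characters left out ...]
.059, 0], [0, 0, 0], 1], [[0.009, -0.089, 0], [0, 0, 0], 1], [[-0.005, -0.117, 0], [0, 0, 0], 1], [[-0.026, -0.139, 0], [0, 0, 0], 1], [[-0.052, -0.155, 0], [0, 0, 0], 1], [[-0.082, -0.163, 0], [0, 0, 0], 1], [[-0.113, -0.163, 0], [0, 0, 0], 1], [[-0.142, -0.154, 0], [0, 0, 0], 1], [[-0.168, -0.137, 0], [0, 0, 0], 1]] end 24.2760
[[[-0.020, 0.023, 0], [0, 0, 0], 1], [[-0.033, 0.051, 0], [0, 0, 0], 1], [[-0.038, 0.081, 0], [0, 0, 0], 1], [[-0.034, 0.112, 0], [0, 0, 0], 1], [[-0.022, 0.140, 0], [0, 0, 0], 1], [[-0.003, 0.164, 0], [0, 0, 0], 1], [[0.022, 0.181, 0], [0, 0, 0], 1], [[0.052, 0.191, 0], [0, 0, 0], 1], [[0.082, 0.193, 0], [0, 0, 0], 1], [[0.112, 0.186, 0], [0, 0, 0], 1]] end 27.0760
```

Call:
{"fn": "step_arm", "kwargs": {"plan": [[[-0.031, 0.003, 0], [0, 0, 0], 1], [[-0.059, 0.015, 0], [0, 0, 0], 1], [[-0.083, 0.034, 0], [0, 0, 0], 1], [[-0.101, 0.058, 0], [0, 0, 0], 1], [[-0.112, 0.087, 0], [0, 0, 0], 1], [[-0.114, 0.118, 0], [0, 0, 0], 1], [[-0.107, 0.148, 0], [0, 0, 0], 1], [[-0.093, 0.175, 0], [0, 0, 0], 1], [[-0.071, 0.197, 0], [0, 0, 0], 1], [[-0.045, 0.212, 0], [0, 0, 0], 1]]}}

```text
time_s: 6.58
position: [577.3, 152.3, 156.3]
tool_rot: [-0.001, 3.141, -0.0]
contact_force: [-1.9, -4.2, 4.4]
grip_width: 31.7
```

Call:
{"fn": "step_arm", "kwargs": {"plan": [[[0.03, 0.007, 0], [0, 0, 0], 1], [[0.061, 0.006, 0], [0, 0, 0], 1], [[0.09, -0.004, 0], [0, 0, 0], 1], [[0.115, -0.021, 0], [0, 0, 0], 1], [[0.134, -0.045, 0], [0, 0, 0], 1], [[0.147, -0.073, 0], [0, 0, 0], 1], [[0.151, -0.103, 0], [0, 0, 0], 1], [[0.146, -0.134, 0], [0, 0, 0], 1], [[0.133, -0.162, 0], [0, 0, 0], 1], [[0.113, -0.185, 0], [0, 0, 0], 1]]}}

```text
time_s: 7.42
position: [521.6, 59.0, 156.4]
tool_rot: [-0.001, 3.139, 0.003]
contact_force: [6.9, 7.5, 0.3]
grip_width: 31.3
```

```bash
python3 - <<'E'
from h import *
s=manip.state(); print(s["position"],s["contact_force"])
tongue("scene")
E
```

```text
[521.62448634  58.990131   156.36038269] [6.89491295 7.53328095 0.30955245]
scene t 7.417 (area,r,angle) []
```

Call:
{"fn": "step_arm", "kwargs": {"plan": [[[-0.026, -0.017, 0], [0, 0, 0], 1], [[-0.055, -0.026, 0], [0, 0, 0], 1], [[-0.086, -0.026, 0], [0, 0, 0], 1], [[-0.115, -0.019, 0], [0, 0, 0], 1], [[-0.142, -0.003, 0], [0, 0, 0], 1], [[-0.163, 0.02, 0], [0, 0, 0], 1], [[-0.177, 0.047, 0], [0, 0, 0], 1], [[-0.182, 0.077, 0], [0, 0, 0], 1], [[-0.18, 0.108, 0], [0, 0, 0], 1], [[-0.169, 0.136, 0], [0, 0, 0], 1]]}}

```text
time_s: 8.3
position: [606.1, 127.7, 156.3]
tool_rot: [0.0, 3.141, -0.0]
contact_force: [-2.6, -1.5, 4.4]
grip_width: 31.8
```

```bash
cat > log.py <<'E'
import numpy as np
s=np.pi/10
LOG=[(3.0,[.1,.2]+[s]*8),(3.9333,[s]*10),(4.8667,[s]*10),(5.75,[.28]*20),(7.4667,[.28]*10)]
OBS=[(2.9,3.78),(3.833,4.56),(3.883,4.65),(4.817,6.42),(5.70,8.44)]
E
python3 - <<'E'
from fit import *
tongue("wrist")
p=fit(); show(p,LOG,5.6,8.3)
E
```

```text
wrist t 8.300 (area,r,angle) [(1776, 107, np.float64(1.925))]
J,tf,b [0.01183 0.00712 0.003  ] res [ 0.    -0.025 -0.031  0.029 -0.009]
w range 2.15 2.46
5.60 th 8.19 (1.90) w 2.43
5.80 th 8.66 (2.38) w 2.27
6.00 th 9.12 (2.83) w 2.29
6.20 th 9.58 (3.29) w 2.30
6.40 th 10.04 (3.76) w 2.32
6.60 th 10.50 (4.22) w 2.32
6.80 th 10.97 (4.69) w 2.33
7.00 th 11.43 (5.15) w 2.33
7.20 th 11.90 (5.62) w 2.34
7.40 th 12.37 (6.09) w 2.34
7.60 th 12.81 (0.24) w 2.18
7.80 th 13.25 (0.68) w 2.23
8.00 th 13.70 (1.13) w 2.26
8.20 th 14.15 (1.59) w 2.28
```

Call:
{"fn": "step_arm", "kwargs": {"plan": [[[0.019, 0.024, 0], [0, 0, 0], 1], [[0.043, 0.043, 0], [0, 0, 0], 1], [[0.072, 0.054, 0], [0, 0, 0], 1], [[0.102, 0.056, 0], [0, 0, 0], 1], [[0.133, 0.05, 0], [0, 0, 0], 1], [[0.16, 0.036, 0], [0, 0, 0], 1], [[0.182, 0.015, 0], [0, 0, 0], 1], [[0.198, -0.012, 0], [0, 0, 0], 1], [[0.205, -0.041, 0], [0, 0, 0], 1], [[0.204, -0.072, 0], [0, 0, 0], 1]]}}

```text
time_s: 9.18
position: [503.8, 90.2, 156.4]
tool_rot: [-0.001, 3.139, -0.0]
contact_force: [10.0, 1.6, -1.0]
grip_width: 31.6
```

Call:
{"fn": "step_arm", "kwargs": {"plan": [[[-0.009, -0.029, 0], [0, 0, 0], 1], [[-0.026, -0.055, 0], [0, 0, 0], 1], [[-0.05, -0.075, 0], [0, 0, 0], 1], [[-0.078, -0.087, 0], [0, 0, 0], 1], [[-0.108, -0.092, 0], [0, 0, 0], 1], [[-0.139, -0.087, 0], [0, 0, 0], 1], [[-0.167, -0.075, 0], [0, 0, 0], 1], [[-0.19, -0.055, 0], [0, 0, 0], 1], [[-0.207, -0.03, 0], [0, 0, 0], 1], [[-0.217, -0.001, 0], [0, 0, 0], 1]]}}

```text
time_s: 10.02
position: [612.4, 90.4, 156.3]
tool_rot: [-0.001, -3.141, 0.0]
contact_force: [-5.6, 1.8, 5.9]
grip_width: 31.8
```

Call:
{"fn": "step_arm", "kwargs": {"plan": [[[-0.001, 0.031, 0], [0, 0, 0], 1], [[0.006, 0.06, 0], [0, 0, 0], 1], [[0.022, 0.087, 0], [0, 0, 0], 1], [[0.044, 0.108, 0], [0, 0, 0], 1], [[0.071, 0.123, 0], [0, 0, 0], 1], [[0.101, 0.129, 0], [0, 0, 0], 1], [[0.132, 0.126, 0], [0, 0, 0], 1], [[0.161, 0.116, 0], [0, 0, 0], 1], [[0.185, 0.098, 0], [0, 0, 0], 1], [[0.204, 0.073, 0], [0, 0, 0], 1]]}}

```text
time_s: 10.85
position: [509.5, 126.8, 156.3]
tool_rot: [-0.002, 3.14, -0.001]
contact_force: [6.1, -3.7, 3.5]
grip_width: 32.0
```

```bash
cat > log.py <<'E'
import numpy as np
s=np.pi/10
LOG=[(3.0,[.1,.2]+[s]*8),(3.9333,[s]*10),(4.8667,[s]*10),(5.75,[.28]*20),(7.4667,[.28]*10),(8.35,[.28]*30)]
OBS=[(2.9,3.78),(3.833,4.56),(3.883,4.65),(4.817,6.42),(5.70,8.44),(8.3,14.49)]
E
python3 - <<'E'
from fit import *
tongue("wrist")
p=fit(); show(p,LOG,5.,10.85,.3)
E
```

```text
wrist t 10.850 (area,r,angle) [(891, 109, np.float64(1.638))]
J,tf,b [0.01229 0.00652 0.00299] res [ 0.    -0.033 -0.04   0.024  0.005 -0.004]
w range 2.1 2.49
5.00 th 6.82 (0.53) w 2.10
5.30 th 7.48 (1.20) w 2.31
5.60 th 8.20 (1.92) w 2.45
5.90 th 8.91 (2.63) w 2.31
6.20 th 9.61 (3.32) w 2.34
6.50 th 10.31 (4.03) w 2.35
6.80 th 11.02 (4.74) w 2.36
7.10 th 11.73 (5.45) w 2.37
7.40 th 12.44 (6.16) w 2.38
7.70 th 13.11 (0.55) w 2.24
8.00 th 13.79 (1.23) w 2.29
8.30 th 14.49 (1.92) w 2.32
8.60 th 15.14 (2.58) w 2.21
8.90 th 15.82 (3.25) w 2.27
9.20 th 16.50 (3.94) w 2.31
9.50 th 17.20 (4.63) w 2.34
9.80 th 17.90 (5.34) w 2.35
10.10 th 18.61 (6.05) w 2.36
10.40 th 19.32 (0.47) w 2.37
10.70 th 20.03 (1.18) w 2.38
```

Call:
{"fn": "step_arm", "kwargs": {"plan": [[[0.011, -0.029, 0], [0, 0, 0], 1], [[0.014, -0.059, 0], [0, 0, 0], 1], [[0.009, -0.089, 0], [0, 0, 0], 1], [[-0.005, -0.117, 0], [0, 0, 0], 1], [[-0.026, -0.139, 0], [0, 0, 0], 1], [[-0.052, -0.155, 0], [0, 0, 0], 1], [[-0.082, -0.163, 0], [0, 0, 0], 1], [[-0.113, -0.163, 0], [0, 0, 0], 1], [[-0.142, -0.154, 0], [0, 0, 0], 1], [[-0.168, -0.137, 0], [0, 0, 0], 1]]}}

```text
time_s: 11.73
position: [594.8, 59.1, 156.3]
tool_rot: [0.0, -3.14, -0.003]
contact_force: [-7.1, 6.1, 6.6]
grip_width: 31.9
```

Call:
{"fn": "step_arm", "kwargs": {"plan": [[[-0.02, 0.023, 0], [0, 0, 0], 1], [[-0.033, 0.051, 0], [0, 0, 0], 1], [[-0.038, 0.081, 0], [0, 0, 0], 1], [[-0.034, 0.112, 0], [0, 0, 0], 1], [[-0.022, 0.14, 0], [0, 0, 0], 1], [[-0.003, 0.164, 0], [0, 0, 0], 1], [[0.022, 0.181, 0], [0, 0, 0], 1], [[0.052, 0.191, 0], [0, 0, 0], 1], [[0.082, 0.193, 0], [0, 0, 0], 1], [[0.112, 0.186, 0], [0, 0, 0], 1]]}}

```text
time_s: 12.57
position: [538.0, 151.9, 156.3]
tool_rot: [-0.001, 3.141, -0.0]
contact_force: [1.6, -3.5, 4.7]
grip_width: 31.4
```

```bash
cat > log.py <<'E'
import numpy as np
s=np.pi/10
LOG=[(3.0,[.1,.2]+[s]*8),(3.9333,[s]*10),(4.8667,[s]*10),(5.75,[.28]*20),(7.4667,[.28]*10),(8.35,[.28]*30),(10.9,[.28]*20)]
OBS=[(2.9,3.78),(3.833,4.56),(3.883,4.65),(4.817,6.42),(5.70,8.44),(8.3,14.49),(10.85,20.47)]
E
python3 - <<'E'
from fit import *
s_=manip.state(); print(s_["position"],s_["contact_force"])
tongue("wrist","scene")
p=fit(); show(p,LOG,11,15.5,.4)
E
```

```text
[538.04919744 151.85726558 156.29113357] [ 1.55096049 -3.47164487  4.68328778]
wrist t 12.567 (area,r,angle) []
scene t 12.617 (area,r,angle) [(104, 112, np.float64(5.702))]
J,tf,b [0.01253 0.00628 0.00299] res [ 0.    -0.038 -0.046  0.016  0.002  0.026 -0.016]
w range 0.0 2.38
11.00 th 20.79 (1.94) w 2.23
11.40 th 21.70 (2.85) w 2.30
11.80 th 22.63 (3.78) w 2.34
12.20 th 23.57 (4.72) w 2.37
12.60 th 24.52 (5.67) w 2.26
13.00 th 25.18 (0.05) w 1.16
13.40 th 25.50 (0.37) w 0.52
13.80 th 25.63 (0.50) w 0.15
14.20 th 25.64 (0.51) w 0.00
14.60 th 25.64 (0.51) w 0.00
15.00 th 25.64 (0.51) w 0.00
15.40 th 25.65 (0.51) w 0.00
```

Call:
{"fn": "step_arm", "kwargs": {"plan": [[[0, 0, 0], [0, 0, 0], 1], [[0, 0, 0], [0, 0, 0], 1], [[0, 0, 0], [0, 0, 0], 1], [[0, 0, 0], [0, 0, 0], 1], [[0, 0, 0], [0, 0, 0], 1], [[0, 0, 0], [0, 0, 0], 1], [[0, 0, 0], [0, 0, 0], 1], [[0, 0, 0], [0, 0, 0], 1], [[0, 0, 0], [0, 0, 0], 1], [[0, 0, 0], [0, 0, 0], 1]]}}

```text
time_s: 13.5
position: [539.4, 152.1, 156.3]
tool_rot: [-0.001, 3.142, 0.003]
contact_force: [-1.7, 6.4, 5.9]
grip_width: 31.9
```

Call:
{"fn": "step_arm", "kwargs": {"plan": [[[0, 0, 0], [0, 0, 0], 1], [[0, 0, 0], [0, 0, 0], 1], [[0, 0, 0], [0, 0, 0], 1], [[0, 0, 0], [0, 0, 0], 1], [[0, 0, 0], [0, 0, 0], 1], [[0, 0, 0], [0, 0, 0], 1], [[0, 0, 0], [0, 0, 0], 1], [[0, 0, 0], [0, 0, 0], 1], [[0, 0, 0], [0, 0, 0], 1], [[0, 0, 0], [0, 0, 0], 1]]}}

```text
time_s: 14.33
position: [539.4, 152.1, 156.3]
tool_rot: [-0.001, 3.142, 0.003]
contact_force: [-1.4, 5.0, 5.5]
grip_width: 31.9
```

```bash
python3 - <<'E'
from h import *
tongue("scene","wrist","top","scene"); print(manip.state()["time_s"],manip.state()["position"])
c=manip.read_camera("scene"); cv2.imwrite("pics/s2.png",cv2.resize(c["img"][140:320,250:450],None,fx=3,fy=3)[:,:,::-1])
E
```

```text
scene t 14.333 (area,r,angle) [(105, 112, np.float64(0.402))]
wrist t 14.383 (area,r,angle) [(832, 116, np.float64(0.322))]
top t 14.433 (area,r,angle) []
scene t 14.483 (area,r,angle) [(106, 112, np.float64(0.402))]
14.5333 [539.4026009  152.09556378 156.34019744]
```

View pics/s2.png

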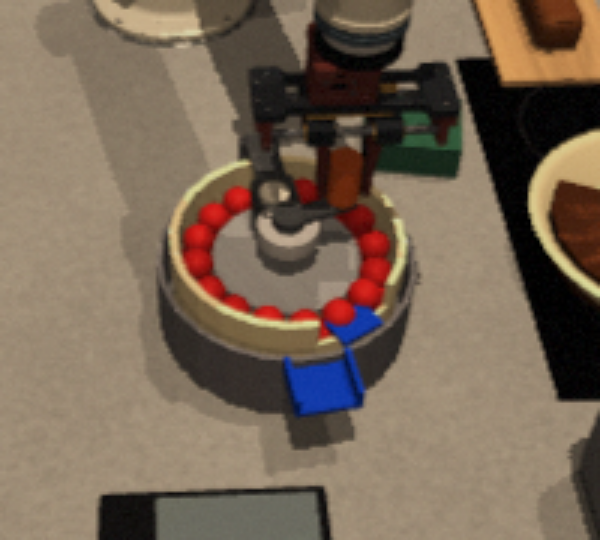

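```bash
sed -i 's/(10.85,20.47)\]/(10.85,20.47),(12.617,24.55),(14.333,25.54),(14.483,25.54)]/' log.py; python3 - <<'E'
from fit import *
p=fit(); print(sim(p,14.5,LOG)[1][-1])
for q in (p,[.0125,.008,.003],[.0115,.0063,.003]):
  for n in (4,5,6,7):
    st=[-.1]+[-.2]*n+[-.1]
    t,th,w=sim(q,18,LOG+[(14.5833,st)]); print(n,"delta",(th[-1]-th[int(14.5*600)]).round(3),"wmin",w.min().round(2),"rest at",t[np.nonzero(np.abs(w)>.01)[0][-1]].round(2))
for n in (4,5,6,7):
  rows(27.076,[-.1]+[-.2]*n+[-.1])
E
```

```text
J,tf,b [0.01215 0.00677 0.00285] res [ 0.    -0.03  -0.036  0.034  0.021  0.027 -0.035 -0.028  0.015  0.015]
25.555394934037963
4 delta -0.358 wmin -0.63 rest at 15.74
5 delta -0.467 wmin -0.74 rest at 15.89
6 delta -0.579 wmin -0.83 rest at 16.02
7 delta -0.694 wmin -0.91 rest at 16.15
4 delta -0.312 wmin -0.58 rest at 15.66
5 delta -0.409 wmin -0.68 rest at 15.8
6 delta -0.512 wmin -0.77 rest at 15.93
7 delta -0.618 wmin -0.85 rest at 16.06
4 delta -0.382 wmin -0.67 rest at 15.76
5 delta -0.493 wmin -0.78 rest at 15.9
6 delta -0.61 wmin -0.87 rest at 16.03
7 delta -0.727 wmin -0.96 rest at 16.16
[[[-0.010, 0.003, 0], [0, 0, 0], 1], [[-0.032, 0.007, 0], [0, 0, 0], 1], [[-0.054, 0.007, 0], [0, 0, 0], 1], [[-0.075, 0.002, 0], [0, 0, 0], 1], [[-0.095, -0.007, 0], [0, 0, 0], 1], [[-0.105, -0.013, 0], [0, 0, 0], 1]] end 26.0760
[[[-0.010, 0.003, 0], [0, 0, 0], 1], [[-0.032, 0.007, 0], [0, 0, 0], 1], [[-0.054, 0.007, 0], [0, 0, 0], 1], [[-0.075, 0.002, 0], [0, 0, 0], 1], [[-0.095, -0.007, 0], [0, 0, 0], 1], [[-0.113, -0.020, 0], [0, 0, 0], 1], [[-0.121, -0.028, 0], [0, 0, 0], 1]] end 25.8760
[[[-0.010, 0.003, 0], [0, 0, 0], 1], [[-0.032, 0.007, 0], [0, 0, 0], 1], [[-0.054, 0.007, 0], [0, 0, 0], 1], [[-0.075, 0.002, 0], [0, 0, 0], 1], [[-0.095, -0.007, 0], [0, 0, 0], 1], [[-0.113, -0.020, 0], [0, 0, 0], 1], [[-0.128, -0.036, 0], [0, 0, 0], 1], [[-0.134, -0.046, 0], [0, 0, 0], 1]] end 25.6760
[[[-0.010, 0.003, 0], [0, 0, 0], 1], [[-0.032, 0.007, 0], [0, 0, 0], 1], [[-0.054, 0.007, 0], [0, 0, 0], 1], [[-0.075, 0.002, 0], [0, 0, 0], 1], [[-0.095, -0.007, 0], [0, 0, 0], 1], [[-0.113, -0.020, 0], [0, 0, 0], 1], [[-0.128, -0.036, 0], [0, 0, 0], 1], [[-0.139, -0.055, 0], [0, 0, 0], 1], [[-0.144, -0.065, 0], [0, 0, 0], 1]] end 25.4760
```

n=5 should give about −0.43 rad.

Call:
{"fn": "step_arm", "kwargs": {"plan": [[[-0.01, 0.003, 0], [0, 0, 0], 1], [[-0.032, 0.007, 0], [0, 0, 0], 1], [[-0.054, 0.007, 0], [0, 0, 0], 1], [[-0.075, 0.002, 0], [0, 0, 0], 1], [[-0.095, -0.007, 0], [0, 0, 0], 1], [[-0.113, -0.02, 0], [0, 0, 0], 1], [[-0.121, -0.028, 0], [0, 0, 0], 1], [[-0.121, -0.028, 0], [0, 0, 0], 1], [[-0.121, -0.028, 0], [0, 0, 0], 1], [[-0.121, -0.028, 0], [0, 0, 0], 1]]}}

```text
time_s: 15.42
position: [600.3, 136.0, 156.3]
tool_rot: [0.002, 3.141, -0.002]
contact_force: [-1.4, -1.2, 5.8]
grip_width: 31.5
```

Call:
{"fn": "step_arm", "kwargs": {"plan": [[[0, 0, 0], [0, 0, 0], 1], [[0, 0, 0], [0, 0, 0], 1], [[0, 0, 0], [0, 0, 0], 1], [[0, 0, 0], [0, 0, 0], 1], [[0, 0, 0], [0, 0, 0], 1], [[0, 0, 0], [0, 0, 0], 1], [[0, 0, 0], [0, 0, 0], 1], [[0, 0, 0], [0, 0, 0], 1]]}}

```text
time_s: 16.08
position: [600.1, 136.2, 156.3]
tool_rot: [0.002, 3.141, -0.002]
contact_force: [-1.4, -1.2, 6.2]
grip_width: 32.0
```

```bash
python3 - <<'E'
from h import *
tongue("scene","wrist","top","scene"); s=manip.state(); print(s["time_s"],s["position"],s["contact_force"])
c=manip.read_camera("scene"); cv2.imwrite("pics/s3.png",cv2.resize(c["img"][140:320,250:450],None,fx=3,fy=3)[:,:,::-1])
E
```

```text
scene t 16.083 (area,r,angle) []
wrist t 16.133 (area,r,angle) []
top t 16.183 (area,r,angle) []
scene t 16.233 (area,r,angle) []
16.2833 [600.11574982 136.20007919 156.3246397 ] [-1.367264   -1.1916588   5.55303646]
```

View pics/s3.png

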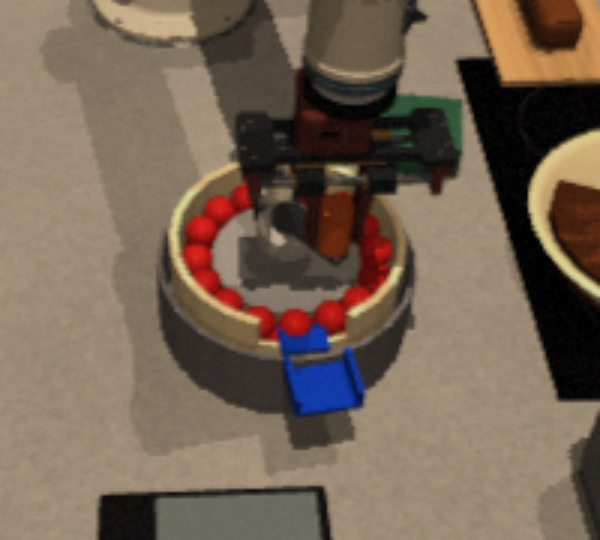

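```bash
python3 - <<'E'
from h import *
c=manip.read_camera("scene")
for u,v in ((303.5,341),(279,341),(328,341),(323,385)):
    P=onz(c,250+u/3,140+v/3,93)[:2]; d=P-C; print(P,np.hypot(*d),np.arctan2(d[1],d[0])-SP)
hsv=cv2.cvtColor(c["img"],cv2.COLOR_RGB2HSV); m=cv2.inRange(hsv,np.array((100,150,50)),np.array((125,255,255)))
for v in range(246,262): 
    x=np.nonzero(m[v,320:390])[0]+320
    if len(x): print(v,x.min(),x.max(),len(x),[round(np.arctan2(*(onz(c,u,v,93)[:2]-C)[::-1])-SP,3) for u in (x.min()-.5,x.max()+.5)])
E
```

```text
[670.52072223 106.79096175] 113.58822637711373 -0.06835658724717332
[669.57242326  84.77310904] 113.26943954893525 -0.2629348163465849
[671.46920224 128.81301786] 118.09431236784974 0.11821238535313994
[719.29521754 118.92413179] 163.31512659839635 -0.014697248468778096
248 354 355 2 [np.float64(0.033), np.float64(0.088)]
249 354 357 4 [np.float64(0.023), np.float64(0.128)]
250 343 358 7 [np.float64(-0.281), np.float64(0.141)]
251 343 358 9 [np.float64(-0.279), np.float64(0.129)]
252 343 358 16 [np.float64(-0.278), np.float64(0.117)]
253 343 358 16 [np.float64(-0.276), np.float64(0.107)]
254 344 359 16 [np.float64(-0.251), np.float64(0.118)]
255 344 359 16 [np.float64(-0.25), np.float64(0.108)]
256 344 366 17 [np.float64(-0.249), np.float64(0.236)]
257 344 367 11 [np.float64(-0.249), np.float64(0.242)]
258 345 367 4 [np.float64(-0.227), np.float64(0.231)]
259 345 367 4 [np.float64(-0.227), np.float64(0.219)]
260 345 368 9 [np.float64(-0.227), np.float64(0.226)]
261 345 368 15 [np.float64(-0.227), np.float64(0.215)]
```

The basket is at rest and about −0.07 rad off the spout (roughly 7 mm), well inside tolerance. I'll release the knob and rise.

Call:
{"fn": "step_arm", "kwargs": {"plan": [[[0, 0, 0], [0, 0, 0], -1], [[0, 0, 0], [0, 0, 0], -1], [[0, 0, 0], [0, 0, 0], -1], [[0, 0, 0], [0, 0, 0], -1], [[0, 0, 0], [0, 0, 0], -1], [[0, 0, 0], [0, 0, 0], -1], [[0, 0, 0], [0, 0, 0], -1], [[0, 0, -0.03], [0, 0, 0], -1], [[0, 0, -0.08], [0, 0, 0], -1], [[0, 0, -0.14], [0, 0, 0], -1]]}}

```text
time_s: 17.22
position: [598.4, 136.8, 224.6]
tool_rot: [-0.0, -3.137, 0.001]
contact_force: [0.9, 0.9, -0.7]
grip_width: 87.8
```

Call:
{"fn": "step_arm", "kwargs": {"plan": [[[0.04, 0, -0.06], [0, 0, 0], -1], [[0.1, 0, -0.1], [0, 0, 0], -1], [[0.16, 0, -0.1], [0, 0, 0], -1], [[0.22, 0, -0.1], [0, 0, 0], -1], [[0.26, 0, -0.1], [0, 0, 0], -1], [[0.26, 0, -0.1], [0, 0, 0], -1], [[0.26, 0, -0.1], [0, 0, 0], -1], [[0.26, 0, -0.1], [0, 0, 0], -1]]}}

```text
time_s: 17.88
position: [469.7, 136.9, 276.2]
tool_rot: [0.0, 3.141, -0.0]
contact_force: [1.0, 0.6, 0.4]
grip_width: 87.9
```

```bash
python3 - <<'E'
from h import *
s=manip.state(); print(s["time_s"],s["position"],s["contact_force"],s["grip_width"])
for k in range(2):
    c=manip.read_camera("scene"); hsv=cv2.cvtColor(c["img"],cv2.COLOR_RGB2HSV); m=cv2.inRange(hsv,np.array((100,150,50)),np.array((125,255,255)))
    for v in (253,254): 
        x=np.nonzero(m[v,320:390])[0]+320; print(v,[round(np.arctan2(*(onz(c,u,v,93)[:2]-C)[::-1])-SP,3) for u in (x.min()-.5,x.max()+.5)])
tongue("top")
cv2.imwrite("pics/s4.png",c["img"][:,:,::-1])
E
```

```text
17.8833 [469.72483735 136.9261045  276.16201904] [0.95497852 0.6187421  0.35350102] 87.87078900206001
253 [np.float64(-0.276), np.float64(0.107)]
254 [np.float64(-0.251), np.float64(0.097)]
253 [np.float64(-0.276), np.float64(0.107)]
254 [np.float64(-0.251), np.float64(0.118)]
top t 17.983 (area,r,angle) [(89, 110, np.float64(6.22))]
```

View pics/s4.png

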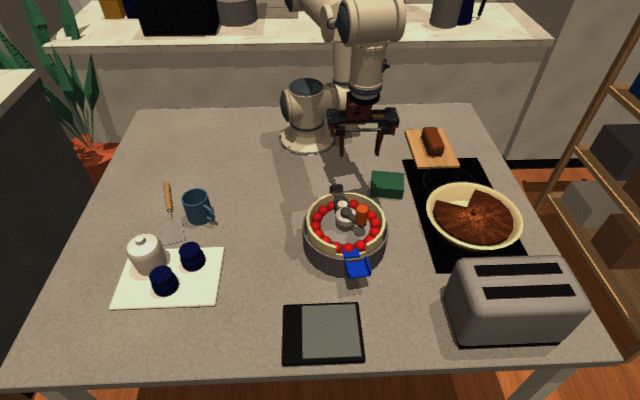

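The scene view shows the tongue at (351,254) directly in front of the spout at (357,265). The gripper is clear and the bystanders are unmoved. The top camera also puts the gap at −0.06 rad.

```bash
python3 -c "
from station import manip; print(manip.hand_in(), manip.state()['time_s'])"
```

```text
the job is handed in; nothing more can be done
the job is handed in; nothing more can be done
```

The basket was spun, stopped with its gap at the spout, and the job is handed in; no verdict was reported.

- **Spin:** I gripped the knob and cranked it anticlockwise. Between camera sightings of the tongue the basket averaged 2.27 to 2.35 rad/s. The model fitted to those sightings puts it between 2.1 and 2.5 rad/s for about 7.5 s (roughly t = 5.1 to 12.6 s). The instantaneous speed itself was never measured directly.
- **Stop and alignment:** With the crank held still, the basket came to rest 0.4 rad past the spout. A short reverse turn of the crank brought it back.
- **Last checks:** Two pictures 0.05 s apart after release showed the basket at rest. The scene camera put the gap at −0.07 rad and the top camera at −0.06 rad, about 7 mm against the 20 mm limit. The gripper was open and clear of everything, and the bystanders looked unmoved in the last picture. My moves and checks ended at about 18 s of the 58 s allowed.
- **Disagreements:** The wrist camera read about 3 mm off in y against the other two. I used it only for spin timing, where its tongue angles agreed with the model to within about 0.1 rad. Several pictures during the spin had the tongue hidden by the gripper, so I left those out.

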